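# Find the hidden catch of a cutlery chest

### The arm

A 7-joint arm with a two-finger parallel gripper is mounted at the origin on the work surface. World frame = base frame: x ahead of the robot, y to its left, z up, the work surface at z = 0. Lengths are in m, angles in rad, forces in N, time in s.
With the tool pointing down it reaches from about 0.4 to 0.85 m from the base axis. Payload 10.4 kg.
Tool frame: the origin (TCP) lies midway between the tips of the shut fingers; the grasp point (between the pads) lies 19 mm behind it; x points along the fingers, z is the direction in which the jaws open and shut, and the axes are right-handed (so a half turn about x gives the same grasp; the last joint's range is limited). The gripper opens to 87 mm and grips with 3 to 60 N. Pads are 19 mm wide; open, the fingers measure 117 mm over their backs; the gripper's body (75 mm by 190 mm) begins 51 mm behind the grasp point.
Start: joints at [-1.232, 0.332, -0.065, 1.46, 0.022, 1.35, -0.088], TCP at [0.221, 0.585, 0.223] pointing down, gripper open.
Joint ranges: [-2.6, 2.6], [-0.5, 2.12], [-1.47, 1.34], [0.16, 2.42], [-1.27, 4.41], [0.06, 2.06], [-2.6, 2.6]. Speed limits (rad/s): [2.22, 2.22, 2.79, 2.79, 3.14, 3.14, 3.14].

### API

Orientations are given as a unit quaternion [x, y, z, w].
In Python, from bench import read_state, camera, camera_params, close_job gives the robot as it stands.
- The arm moves only by the tool arm_command, never from a script. Its argument "targets" is a list of rows, each a list of 7 numbers: the closure in counts, from 0 (fully open) to 255 (shut), then the shift along the tool's x, y, z in mm, then the turn, a rotation vector about the tool's x, y, z in rad. A call has 1 to 10 rows; each row is the pose to reach, as a shift and turn from the pose commanded when the call began, along the tool's axes at that moment; what a row does not reach only later rows make up. A row lasts 1/10 s, in which the tool goes at most 50 mm and 8.59 degrees, less where a joint would pass 70% of its speed; a pose out of reach is approached as far as the arm can. A call with a gripper value outside its range is refused whole. The fingers move at their own pace and stop on an object; "newtons" is the grip in N (left out, the last holds). Time passes only in rows, so rows that repeat a pose let the fingers close. It gives the time, the measured TCP pose, the force and the opening at its end, in the units of the state.
- read_state(): the state, without advancing time (a new reading comes with each control period).
- camera(name): name is "scene" or "top" or "wrist"; returns the picture (384x512x3 uint8, red, green, blue); there is no depth.
- camera_params(name): a dict with "intrinsics" (3x3 intrinsics, pixels), "xyz" and "orientation" of the camera in the world; the wrist camera has in their place "mount" (4x4, takes a point from camera to tool coordinates, whose origin is the TCP and whose axes are the tool frame's). Camera axes: x right, y down, z forward; pixel columns grow to the right and rows downward; lengths in m; the calibration is good to about 2 mm. A picture is of the moment at which its call begins: read the wrist's pose just before it. camera_params takes no time and is no camera call.
- close_job(): hands the job in, once; it reports no verdict.
The state is a dict: "time": time; "joint_positions": joint angles; "joint_vel": joint speeds; "joint_torque": joint torques, N m; "ee_pos": TCP position; "eef_rot": TCP orientation; "ft_force": force on the tool from outside, world axes, zero at the start; "torque": the same for the moment, N m; "width": finger opening in m.
Only numpy, scipy, OpenCV 4.12 (cv2) and the standard library are available. Lean on these libraries where they do the work, as an engineer would, in place of code of your own. Each camera call takes 0.05 s, during which the arm holds its last target.

### The job

Open the cutlery chest by its hidden catch: with closed fingertips feel along the row of six look-alike wooden blocks set flush in its front rail, gently, until one gives, and press that one down until the lid springs open. Then take the hand away, so that the lid stands open by itself and the block has come back up. Pick up nothing, and leave the tiffin, teacup, egg mould and fork where they stand.

Things in the scene. Friction and masses are not known exactly. Their poses are not given: they have to be found in the camera images.
- chest: Wooden cutlery chest fixed to the counter: 250 mm deep (its x), 330 wide (y), 80 high (z). Origin: centre of its underside, on the counter; its -x side is the front, nearest the robot. Flat top, all level at z = 80 mm: at the front a rigid rail (x -125 to -37 mm) with six blocks let in flush, behind it the lid (x -35 to 125 mm).
- row (a point): Middle of the row of six blocks, on the rail's surface: the chest's (-84, 0, 80) mm, axes as the chest's. The blocks look exactly alike, 56 mm (x) by 41.5 mm (y), flush; centres along y at -110, -66, -22, 22, 66, 110 mm from here. Five are rigid; one, different each time, is the catch, a sprung push block, told only by touch.
- catch (a joint): How far the catch block is pressed in, m: 0 flush, 0.008 fully down. Its spring pushes back with about 1.3 N at the start and 5.3 N when fully down; the lid is let go about 5 mm down. It comes back up when released. The reading does not tell which block it is.
- lid (a joint): Opening angle of the sprung lid, rad: 0 shut and latched, 1.4 fully open. Hinged along the chest's back edge; its front edge, 49 mm behind the blocks' centres, rises and swings back, away from the rail. Let go, it opens by its spring in about 1.5 s; it stops against a hand in its way and opens on when the hand goes.
- tiffin: Bystander: three-layer stainless steel tiffin, upright, 126 mm across and about 220 mm high with its top handle, 0.85 kg, right (-y) of the chest. Origin: centre of its underside.
- teacup: Bystander: white ceramic teacup, 84 mm across, 62 mm high, handle at its +y, left (+y) of the chest near its front. Origin: centre of its underside.
- egg_mould: Bystander: red silicone egg mould lying domes up, round, 170 mm across, 35 mm high, left (+y) of the chest beside its middle. Origin: centre of its underside.
- fork: Bystander: white plastic fork, 172 mm long, 4 mm thick, lying on the counter in front of the chest, roughly along its front. Origin: on its underside, 84 mm from the tips of the tines.

How it is judged:
On the way, in this order (a step that is already met when the one before it is completed fails the run):
1. the catch block is pressed in while the lid is still shut (value of joint catch above 0.003 m and value of joint lid below 0.3 rad).
2. the lid has sprung open (value of joint lid above 0.9 rad), for 0.2 s.
At the end, for the whole second after the job is handed in: The lid stands open by more than 1.1 rad, the catch block is back within 2 mm of flush, and the tiffin, teacup, egg mould and fork are within 20 mm of where they stood, tiffin and teacup upright (value of joint lid above 1.1 rad and value of joint catch below 0.002 m and distance of each of tiffin, teacup, egg_mould, fork from where it was at the start of the episode below 0.02 m and angle between each of tiffin, teacup's own z axis and vertical below 0.2 rad); the robot touches nothing.
It fails at once if the tiffin is lifted or pushed more than 20 mm (distance of tiffin from where it was at the start of the episode above 0.02 m).
It fails at once if the teacup is lifted or pushed more than 20 mm (distance of teacup from where it was at the start of the episode above 0.02 m).
It fails at once if the egg mould is lifted or pushed more than 20 mm (distance of egg_mould from where it was at the start of the episode above 0.02 m).
It fails at once if the fork is lifted or pushed more than 20 mm (distance of fork from where it was at the start of the episode above 0.02 m).
It fails at once if the fingers strike or lean on anything with more than 150 N (contact force between the fingers and anything else above 150 N).
It also fails if it takes over 48 s, if anything falls off the work surface, if the arm or the gripper's body presses on something with over 40 N, if the wrist force passes 120 N, or if a joint passes its speed limit or range.

## Working session

There is one attempt and no reset: what is moved stays moved. The work goes in short steps, Python scripts to look and compute and a tool call to move; the robot and the scene stay as the last step left them, time stands still between calls to the robot, and variables do not carry over. Pictures are saved under pics/ and viewed, and the job is handed in when it is done.

Besides the shell and the picture viewer there is one more tool, called after "Call:" as name(argument=value, ...), one argument or row to a line, values as JSON. arm_command: Moves the arm, as the interface text tells. Its arguments: {"type":"object","properties":{"targets":{"type":"array"},"newtons":{"type":"number"}},"required":["targets"]}

```bash
mkdir -p pics
python3 - <<'E'
from bench import *
import cv2,json
s=read_state();print(s)
for n in("scene","top"):
    cv2.imwrite(f"pics/{n}0.png",camera(n)[:,:,::-1]);print(n,camera_params(n))
print(camera_params("wrist"))
E
```

```text
{'time': 0.0, 'joint_positions': array([-1.23160831,  0.33287646, -0.06473468,  1.4609602 ,  0.02159328,
        1.34991037, -0.08850911]), 'joint_vel': array([-0.00042391,  0.00081172, -0.00080168,  0.00096533,  0.00110436,
        0.00188776,  0.00050764]), 'joint_torque': array([-7.69649378e-04, -6.23265767e+01,  2.40861706e-02, -3.89885473e+01,
       -6.14657952e-02,  4.02622623e-02,  1.88637091e-04]), 'ee_pos': array([0.2210595 , 0.58417082, 0.22174216]), 'eef_rot': array([-0.4022075 ,  0.58220112,  0.40159182,  0.58137336]), 'ft_force': array([0.05529334, 0.61391759, 0.41350866]), 'torque': array([-0.0172757 ,  0.01414154, -0.05592636]), 'width': 0.08696239207977619}
scene {'intrinsics': array([[397.09928694,   0.        , 255.35295306],
       [  0.        , 397.09928694, 190.39591318],
       [  0.        ,   0.        ,   1.        ]]), 'xyz': array([1.05797172, 0.04627738, 0.8312567 ]), 'orientation': array([ 0.64060592,  0.71250736, -0.20822546, -0.19646747])}
top {'intrinsics': array([[386.15676816,   0.        , 259.22606955],
       [  0.        , 386.15676816, 193.45243523],
       [  0.        ,   0.        ,   1.        ]]), 'xyz': array([0.39686383, 0.02245556, 1.14959356]), 'orientation': array([ 0.71513303, -0.6951222 ,  0.05008314, -0.05368019])}
{'intrinsics': array([[335.45669604,   0.        , 254.99506644],
       [  0.        , 335.45669604, 191.63279483],
       [  0.        ,   0.        ,   1.        ]]), 'mount': array([[ 1.95813130e-04, -2.77004198e-01,  9.60868688e-01,
        -1.62612383e-01],
       [-1.31536948e-05, -9.60868707e-01, -2.77004201e-01,
         7.66314897e-02],
       [ 9.99999981e-01,  4.16020861e-05, -1.91794338e-04,
        -1.27520904e-03],
       [ 0.00000000e+00,  0.00000000e+00,  0.00000000e+00,
         1.00000000e+00]])}
```

View pics/scene0.png

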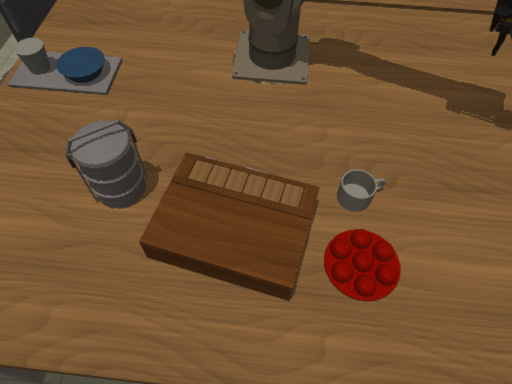

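View pics/top0.png

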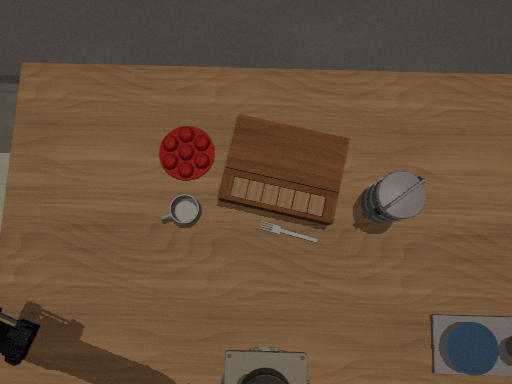

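The top view shows the chest at about (285,168) with the light block row running from (239,188) to (317,205). The fork is at (288,233), the cup at (184,210), the mould at (187,153) and the tiffin at (395,197). Next I'll mask the blocks in both views.

```bash
cat > h.py <<'E'
import numpy as np,cv2
from scipy.spatial.transform import Rotation as R
from bench import *
def cast(n,px,z):
    p=camera_params(n);K=p["intrinsics"];d=R.from_quat(p["orientation"]).as_matrix()@np.linalg.solve(K,[px[0],px[1],1.])
    c=p["xyz"];return c+d*(z-c[2])/d[2]
E
python3 - <<'E'
from h import *
for n in("top","scene"):
    im=cv2.imread(f"pics/{n}0.png");h=cv2.cvtColor(im,cv2.COLOR_BGR2HSV)
    box=dict(top=(225,170,335,222),scene=(182,155,312,212))[n]
    x0,y0,x1,y1=box
    c=h[y0:y1,x0:x1]
    v=c[:,:,2]; t,m=cv2.threshold(v,0,255,cv2.THRESH_OTSU)
    m=((v>t)*255).astype(np.uint8)
    # multi-components
    k,l,st,ce=cv2.connectedComponentsWithStats(m,connectivity=4)
    print(n,t,[(tuple(st[i][:5]),np.round(ce[i]+[x0,y0],1)) for i in range(1,k) if st[i][4]>25])
    cv2.imwrite(f"pics/m_{n}.png",cv2.resize(np.hstack([im[y0:y1,x0:x1],cv2.merge([m]*3)]),None,fx=3,fy=3,interpolation=cv2.INTER_NEAREST))
E
```

```text
top 102.0 [((np.int32(6), np.int32(7), np.int32(18), np.int32(21), np.int32(271)), array([239.3, 187.2])), ((np.int32(21), np.int32(10), np.int32(18), np.int32(22), np.int32(277)), array([254.5, 190.7])), ((np.int32(36), np.int32(14), np.int32(18), np.int32(21), np.int32(277)), array([269.8, 194.2])), ((np.int32(52), np.int32(17), np.int32(18), np.int32(22), np.int32(278)), array([285.2, 197.7])), ((np.int32(67), np.int32(21), np.int32(18), np.int32(21), np.int32(279)), array([300.5, 201.2])), ((np.int32(83), np.int32(24), np.int32(17), np.int32(22), np.int32(279)), array([316. , 204.7])), ((np.int32(0), np.int32(37), np.int32(60), np.int32(15), np.int32(461)), array([245.4, 216.6]))]
scene 106.0 [((np.int32(17), np.int32(0), np.int32(113), np.int32(30), np.int32(1730)), array([273.1, 164.5])), ((np.int32(7), np.int32(5), np.int32(24), np.int32(22), np.int32(322)), array([200.3, 170.9])), ((np.int32(25), np.int32(10), np.int32(23), np.int32(22), np.int32(335)), array([218. , 175.6])), ((np.int32(43), np.int32(15), np.int32(23), np.int32(22), np.int32(341)), array([236. , 180.4])), ((np.int32(61), np.int32(19), np.int32(23), np.int32(23), np.int32(350)), array([254.1, 185.2])), ((np.int32(79), np.int32(24), np.int32(24), np.int32(23), np.int32(358)), array([272.8, 190.1])), ((np.int32(98), np.int32(29), np.int32(23), np.int32(23), np.int32(364)), array([291.5, 195.2]))]
```

View pics/m_top.png

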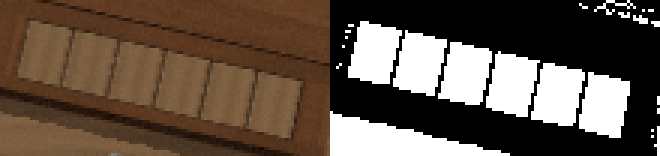

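View pics/m_scene.png

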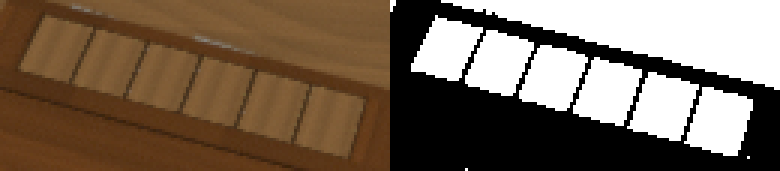

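Run:
```python
from h import *
T=[(239.3,187.2),(254.5,190.7),(269.8,194.2),(285.2,197.7),(300.5,201.2),(316,204.7)]
S=[(200.3,170.9),(218,175.6),(236,180.4),(254.1,185.2),(272.8,190.1),(291.5,195.2)][::-1]
A=np.array([cast("top",p,.08) for p in T]);B=np.array([cast("scene",p,.08) for p in S])
print(A.round(4));print(B.round(4))
M=(A+B)/2
for Q in(A,B,M): 
    p=np.polyfit([110,66,22,-22,-66,-110],Q[:,:2],1);print("row",p[1],"dy",p[0]*1000,np.linalg.norm(p[0])*1000,"yaw",np.arctan2(-p[0][0],p[0][1]))
p=np.polyfit([110,66,22,-22,-66,-110],M[:,:2],1);yaw=np.arctan2(-p[0][0],p[0][1]);c=p[1]
# bystanders approx
for n,px,z in(("tiffin",(398,195),.2),("tiffbase",(372,207),.1),("cup",(184,209),.06),("fork",(288,233),.004)):
    w=cast("top",px,z); r=w[:2]-c; print(n,w.round(3),"rel",(R.from_euler('z',-yaw).as_matrix()[:2,:2]@r).round(3))
s=read_state();Rm=R.from_quat(s["eef_rot"]).as_matrix();print("tool axes cols\n",Rm.round(3),s["ee_pos"],s["joint_positions"])
ey=p[0]/np.linalg.norm(p[0]);ex=np.array([ey[1],-ey[0]])
for sg in(1,-1):
    z=np.array([*(sg*ey),0]);x=np.array([0,0,-1.]);y=np.cross(z,x)
    G=np.c_[x,y,z];print(sg,"turn",R.from_matrix(Rm.T@G).as_rotvec().round(3))
print("blocks",[(k,*(c+ey*k/1000).round(4)) for k in(110,66,22,-22,-66,-110)])
print("shift world->tool for block +22 at z .2", Rm.T@(np.array([*(c+ey*.022),.2])-s["ee_pos"])*1000)
```

```text
[[ 5.712e-01  8.660e-02  8.000e-02]
 [ 5.624e-01  4.370e-02  8.000e-02]
 [ 5.537e-01  5.000e-04  8.000e-02]
 [ 5.451e-01 -4.270e-02  8.000e-02]
 [ 5.364e-01 -8.560e-02  8.000e-02]
 [ 5.278e-01 -1.289e-01  8.000e-02]]
[[ 0.5706  0.0879  0.08  ]
 [ 0.5615  0.045   0.08  ]
 [ 0.5529  0.0015  0.08  ]
 [ 0.5443 -0.0412  0.08  ]
 [ 0.5355 -0.0843  0.08  ]
 [ 0.5268 -0.1274  0.08  ]]
row [ 0.54942914 -0.02106379] dy [0.19718161 0.97946447] 0.9991152259599377 yaw -0.19866036756504035
row [ 0.54859299 -0.01972961] dy [0.19833305 0.97879982] 0.9986916868722795 yaw -0.199921988170328
row [ 0.54901107 -0.0203967 ] dy [0.19775733 0.97913214] 0.9989032576734743 yaw -0.19929104413461288
tiffin [ 0.543 -0.315  0.2  ] rel [ 0.053 -0.29 ]
tiffbase [ 0.523 -0.279  0.1  ] rel [ 0.026 -0.258]
cup [0.507 0.242 0.06 ] rel [-0.093  0.249]
fork [ 0.451 -0.058  0.004] rel [-0.089 -0.056]
tool axes cols
 [[-0.    -0.935  0.354]
 [-0.001  0.354  0.935]
 [-1.    -0.    -0.001]] [0.22108224 0.58422657 0.22184119] [-1.2316065   0.33281393 -0.06472645  1.46083449  0.0215906   1.34991001
 -0.08850841]
1 turn [-0.162 -0.001 -0.   ]
-1 turn [ 2.979e+00 -0.000e+00  2.000e-03]
blocks [(110, np.float64(0.5708), np.float64(0.0874)), (66, np.float64(0.5621), np.float64(0.0443)), (22, np.float64(0.5534), np.float64(0.0012)), (-22, np.float64(0.5447), np.float64(-0.042)), (-66, np.float64(0.5359), np.float64(-0.0851)), (-110, np.float64(0.5272), np.float64(-0.1282))]
shift world->tool for block +22 at z .2 [  22.40467636 -517.13159766 -427.69179381]
```

The two views agree to about 1.3 mm, and the fitted pitch is 43.95 mm against 44. I'll close the fingers and travel at height to above the +110 block.

Call:
arm_command(
  targets=[
    [255, 5, -40, -27, -0.1, 0, 0],
    [255, 10, -80, -54, -0.162, 0, 0],
    [255, 10, -120, -81, -0.162, 0, 0],
    [255, 10, -160, -108, -0.162, 0, 0],
    [255, 10, -200, -136, -0.162, 0, 0],
    [255, 10, -240, -163, -0.162, 0, 0],
    [255, 10, -280, -190, -0.162, 0, 0],
    [255, 10, -320, -217, -0.162, 0, 0],
    [255, 10, -360, -244, -0.162, 0, 0],
    [255, 10, -400, -271, -0.162, 0, 0],
  ],
  newtons=20,
)

```text
time: 1.1
ee_pos: [0.5001, 0.1877, 0.2125]
eef_rot: [-0.448, 0.547, 0.448, 0.547]
ft_force: [0.1, 0.2, 0.9]
width: 0.0151
```

```bash
cat > rel.py <<'E'
from h import *
c=np.array([.5490,-.0204]);yaw=-.1993
s=read_state();e=s["ee_pos"];r=R.from_euler('z',-yaw).as_matrix()[:2,:2]@(e[:2]-c)
z=R.from_quat(s["eef_rot"]).as_matrix()
G=np.c_[[0,0,-1.],[-np.cos(yaw),-np.sin(yaw),0],[-np.sin(yaw),np.cos(yaw),0]]
print("t",s["time"],"rel row mm",(r*1000).round(1),"z",e[2]*1000,"F",s["ft_force"].round(2),"turn left",R.from_matrix(z.T@G).as_rotvec().round(4),"w",s["width"],"q",s["joint_positions"].round(2))
E
python3 rel.py
```

```text
t 1.1 rel row mm [-89.2 194.3] z 212.48075042290805 F [0.12 0.24 0.9 ] turn left [-0.0003  0.0001 -0.0001] w 0.015106526630250174 q [-0.67  0.13  0.25  1.73 -0.03  1.28  0.96]
```

Call:
arm_command(
  targets=[
    [255, 20, -28, -28, 0, 0, 0],
    [255, 50, -56, -56, 0, 0, 0],
    [255, 90, -85, -84, 0, 0, 0],
    [255, 115, -85, -84, 0, 0, 0],
    [255, 120, -85, -84, 0, 0, 0],
    [255, 120, -85, -84, 0, 0, 0],
  ],
)

```text
time: 1.7
ee_pos: [0.5652, 0.091, 0.0921]
eef_rot: [-0.447, 0.548, 0.448, 0.547]
ft_force: [-0.4, 1.0, 1.2]
width: 0.0002
```

```bash
python3 rel.py
```

```text
t 1.7 rel row mm [ -6.1 112.4] z 92.06773829058166 F [-0.45  0.97  1.15] turn left [ 0.0002 -0.0006 -0.002 ] w 0.00021541611104308728 q [-0.51  0.33  0.32  1.77 -0.12  1.06  1.23]
```

Call:
arm_command(
  targets=[
    [255, 5, 0, 0, 0, 0, 0],
    [255, 8, 0, 0, 0, 0, 0],
    [255, 10, 0, 0, 0, 0, 0],
    [255, 11, 0, 0, 0, 0, 0],
    [255, 12, 0, 0, 0, 0, 0],
    [255, 13, 0, 0, 0, 0, 0],
    [255, 13, 0, 0, 0, 0, 0],
  ],
)

```text
time: 2.4
ee_pos: [0.5662, 0.0905, 0.0805]
eef_rot: [-0.448, 0.547, 0.448, 0.548]
ft_force: [-3.8, 0.6, 8.8]
width: 0.0006
```

The +110 block is rigid: 8 N at z = 80.5 mm. On to the next one.

Call:
arm_command(
  targets=[
    [255, -8, 0, 0, 0, 0, 0],
    [255, -8, 0, -22, 0, 0, 0],
    [255, -8, 0, -44, 0, 0, 0],
    [255, -6, 0, -44, 0, 0, 0],
    [255, -4, 0, -44, 0, 0, 0],
    [255, -3, 0, -44, 0, 0, 0],
    [255, -2, 0, -44, 0, 0, 0],
    [255, -1, 0, -44, 0, 0, 0],
    [255, 0, 0, -44, 0, 0, 0],
    [255, 0, 0, -44, 0, 0, 0],
  ],
)

```text
time: 3.4
ee_pos: [0.5574, 0.0479, 0.0805]
eef_rot: [-0.448, 0.547, 0.448, 0.547]
ft_force: [-5.3, 0.7, 11.8]
width: 0.0004
```

```bash
python3 rel.py
```

```text
t 3.4 rel row mm [-5.3 68.6] z 80.46682539700676 F [-5.27  0.66 11.77] turn left [ 0.0002  0.0009 -0.0001] w 0.00040215458131411495 q [-0.45  0.32  0.34  1.82 -0.12  1.03  1.3 ]
```

The +66 block is rigid too (12 N at the same height).

Call:
arm_command(
  targets=[
    [255, -8, 0, 0, 0, 0, 0],
    [255, -8, 0, -24, 0, 0, 0],
    [255, -8, 0, -46, 0, 0, 0],
    [255, -6, 0, -46, 0, 0, 0],
    [255, -4, 0, -46, 0, 0, 0],
    [255, -3, 0, -46, 0, 0, 0],
    [255, -2, 0, -46, 0, 0, 0],
    [255, -1, 0, -46, 0, 0, 0],
    [255, 0, 0, -46, 0, 0, 0],
    [255, 0, 0, -46, 0, 0, 0],
  ],
)

```text
time: 4.4
ee_pos: [0.5483, 0.0029, 0.0805]
eef_rot: [-0.448, 0.547, 0.448, 0.547]
ft_force: [-4.3, 0.6, 11.3]
width: 0.0007
```

```bash
python3 rel.py
```

```text
t 4.4 rel row mm [-5.3 22.7] z 80.46530929113726 F [-4.35  0.63 11.28] turn left [ 0.0002  0.0009 -0.0001] w 0.0006594361167891418 q [-0.4   0.3   0.36  1.85 -0.12  1.02  1.38]
```

The +22 block is rigid.

Call:
arm_command(
  targets=[
    [255, -8, 0, 0, 0, 0, 0],
    [255, -8, 0, -24, 0, 0, 0],
    [255, -8, 0, -44, 0, 0, 0],
    [255, -6, 0, -44, 0, 0, 0],
    [255, -4, 0, -44, 0, 0, 0],
    [255, -3, 0, -44, 0, 0, 0],
    [255, -2, 0, -44, 0, 0, 0],
    [255, -1, 0, -44, 0, 0, 0],
    [255, 0, 0, -44, 0, 0, 0],
    [255, 0, 0, -44, 0, 0, 0],
  ],
)

```text
time: 5.4
ee_pos: [0.5396, -0.0405, 0.0795]
eef_rot: [-0.448, 0.547, 0.448, 0.547]
ft_force: [-0.0, 0.1, 1.3]
width: 0.0004
```

```bash
python3 rel.py
```

```text
t 5.4 rel row mm [ -5.2 -21.6] z 79.53311748846288 F [-0.04  0.09  1.28] turn left [0.     0.0004 0.0001] w 0.0004320861856302331 q [-0.34  0.29  0.38  1.87 -0.12  1.01  1.47]
```

The -22 block gives: only 1.3 N, and the tip is 1 mm below the others. I'll press it in.

Call:
arm_command(
  targets=[
    [255, 1, 0, 0, 0, 0, 0],
    [255, 2, 0, 0, 0, 0, 0],
    [255, 3, 0, 0, 0, 0, 0],
    [255, 4, 0, 0, 0, 0, 0],
    [255, 5, 0, 0, 0, 0, 0],
    [255, 6, 0, 0, 0, 0, 0],
    [255, 7, 0, 0, 0, 0, 0],
    [255, 7, 0, 0, 0, 0, 0],
  ],
)

```text
time: 6.2
ee_pos: [0.5395, -0.0412, 0.0726]
eef_rot: [-0.448, 0.547, 0.448, 0.547]
ft_force: [-0.2, 1.3, 4.9]
width: 0.0005
```

```bash
python3 rel.py
python3 - <<'E'
from h import *
cv2.imwrite("pics/scene1.png",camera("scene")[:,:,::-1])
E
```

```text
t 6.2 rel row mm [ -5.2 -22.2] z 72.59083343176223 F [-0.16  1.28  4.86] turn left [-0.0007 -0.      0.0002] w 0.0004583850120760095 q [-0.34  0.3   0.38  1.87 -0.13  1.    1.47]
```

View pics/scene1.png

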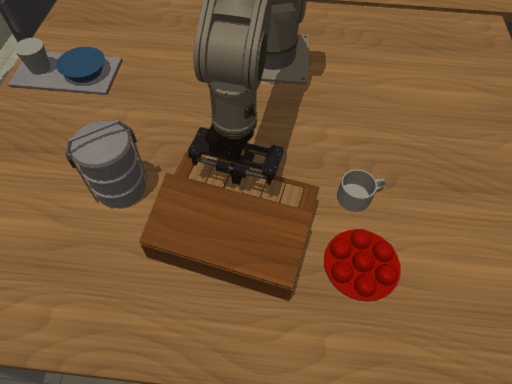

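The lid's front edge at about (170,180)–(305,208) has started to rise and the hand is on the block. I'll retreat up and toward the robot.

Call:
arm_command(
  targets=[
    [255, 0, 0, 0, 0, 0, 0],
    [255, -10, 0, 0, 0, 0, 0],
    [255, -25, 5, 0, 0, 0, 0],
    [255, -45, 20, 0, 0, 0, 0],
    [255, -70, 40, 0, 0, 0, 0],
    [255, -95, 60, 0, 0, 0, 0],
    [255, -110, 70, 0, 0, 0, 0],
    [255, -120, 80, 0, 0, 0, 0],
    [255, -120, 80, 0, 0, 0, 0],
    [255, -120, 80, 0, 0, 0, 0],
  ],
)

```text
time: 7.25
ee_pos: [0.461, -0.0253, 0.1928]
eef_rot: [-0.448, 0.547, 0.448, 0.548]
ft_force: [0.2, -0.1, -0.6]
width: 0.0004
```

Call:
arm_command(
  targets=[
    [255, 0, 0, 0, 0, 0, 0],
    [255, 0, 0, 0, 0, 0, 0],
    [255, 0, 0, 0, 0, 0, 0],
    [255, 0, 0, 0, 0, 0, 0],
    [255, 0, 0, 0, 0, 0, 0],
    [255, 0, 0, 0, 0, 0, 0],
    [255, 0, 0, 0, 0, 0, 0],
    [255, 0, 0, 0, 0, 0, 0],
    [255, 0, 0, 0, 0, 0, 0],
    [255, 0, 0, 0, 0, 0, 0],
  ],
)

```text
time: 8.25
ee_pos: [0.461, -0.0251, 0.1925]
eef_rot: [-0.448, 0.547, 0.448, 0.547]
ft_force: [0.0, -0.4, 0.4]
width: 0.0005
```

```bash
python3 rel.py
python3 - <<'E'
from h import *
for n in("scene","top"): cv2.imwrite(f"pics/{n}2.png",camera(n)[:,:,::-1])
cv2.imwrite("pics/wrist2.png",camera("wrist")[:,:,::-1])
E
```

```text
t 8.25 rel row mm [-85.3 -22.1] z 192.53567339914713 F [ 0.05 -0.43  0.4 ] turn left [-0.0005  0.0001  0.    ] w 0.00048475740401994233 q [-0.42 -0.03  0.37  1.93  0.01  1.23  1.32]
```

View pics/scene2.png

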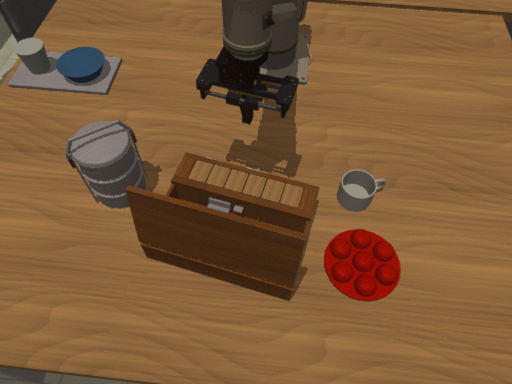

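View pics/top2.png

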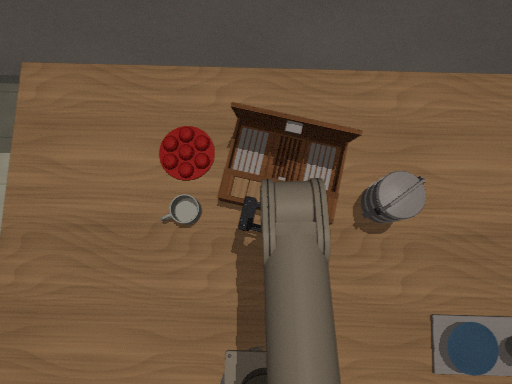

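View pics/wrist2.png

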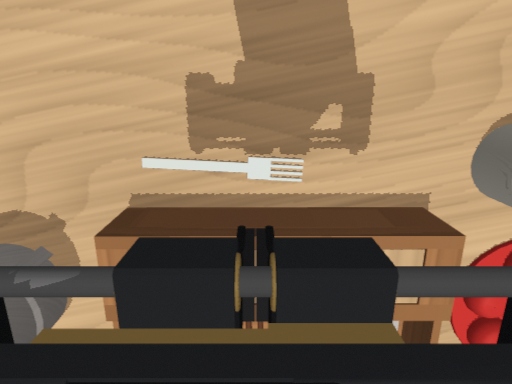

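The lid stands nearly upright: its free edge runs (130,187)–(306,237) in the scene view and (236,106)–(358,132) in the top view. The hand is clear, and the bystanders and fork look unmoved. Two number checks before handing in: the lid angle, and whether anything shifted.

Run:
```python
from h import *
c=np.array([.5490,-.0204]);yaw=-.1993;Q=R.from_euler('z',-yaw).as_matrix()[:2,:2]
# free edge ends, hypothesise angles: chest x expected vs measured
for n,pts in(("top",[(237,105),(358,131)]),("scene",[(130,187),(306,237)])):
    for a in(1.0,1.1,1.2,1.3,1.4):
        z=.08+.16*np.sin(a);print(n,a,"expect x",round(125-160*np.cos(a)),"got",[(Q@(cast(n,p,z)[:2]-c)*1000+[-84,0]).round(0) for p in pts])
a=cv2.imread("pics/scene0.png");b=camera("scene")[:,:,::-1].copy();cv2.imwrite("pics/scene3.png",b)
d=cv2.absdiff(a,b).max(2)
for n,(x0,y0,x1,y1) in dict(tiffin=(66,118,126,208),cup=(335,168,388,212),mould=(322,228,402,302)).items():print(n,"diff>30 px",(d[y0:y1,x0:x1]>30).sum())
b2=cv2.imread("pics/scene2.png");print("lid still moving px",(cv2.absdiff(b,b2).max(2)>30).sum())
# block centroids
v=cv2.cvtColor(b,cv2.COLOR_BGR2HSV)[155:212,182:312,2];k,l,st,ce=cv2.connectedComponentsWithStats(((v>106)*255).astype(np.uint8),connectivity=4)
print([(ce[i]+[182,155]).round(1).tolist()+[int(st[i][4])] for i in range(1,k) if 200<st[i][4]<600])
cv2.imwrite("pics/z3.png",cv2.resize(b[150:215,170:325],None,fx=5,fy=5,interpolation=cv2.INTER_CUBIC))
```

```text
top 1.0 expect x 39 got [array([101., 152.]), array([ 102., -159.])]
top 1.1 expect x 52 got [array([ 98., 151.]), array([ 100., -158.])]
top 1.2 expect x 67 got [array([ 95., 150.]), array([  97., -157.])]
top 1.3 expect x 82 got [array([ 93., 149.]), array([  95., -156.])]
top 1.4 expect x 98 got [array([ 92., 148.]), array([  94., -155.])]
scene 1.0 expect x 39 got [array([  77., -170.]), array([ 78., 166.])]
scene 1.1 expect x 52 got [array([  81., -166.]), array([ 82., 166.])]
scene 1.2 expect x 67 got [array([  85., -162.]), array([ 86., 166.])]
scene 1.3 expect x 82 got [array([  87., -160.]), array([ 89., 166.])]
scene 1.4 expect x 98 got [array([  89., -158.]), array([ 90., 166.])]
tiffin diff>30 px 0
cup diff>30 px 0
mould diff>30 px 0
lid still moving px 0
[[200.1, 170.8, 340], [217.9, 175.6, 346], [235.9, 180.3, 353], [254.1, 185.2, 358], [272.7, 190.1, 369], [291.6, 195.1, 380]]
```

View pics/z3.png

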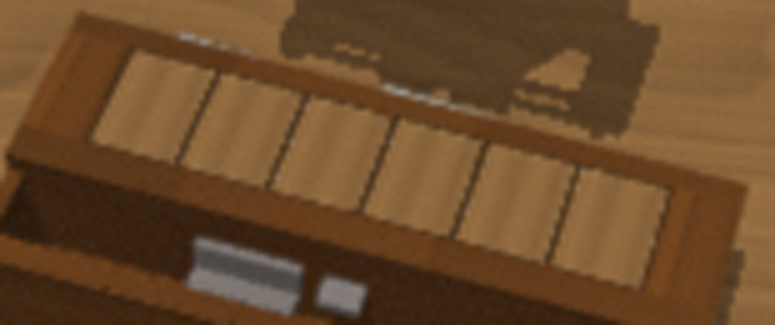

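All six blocks show flush, with centroids as at the start. The lid is steady at about 1.35 rad and the bystanders haven't moved.

```bash
python3 -c "
from bench import *
print(close_job())"
```

```text
the job is handed in; nothing more can be done
None
```

The chest is open by its hidden catch, and I handed the job in at about 8.3 s of the 48 s allowed; no verdict came back.

- **Finding the catch:** I felt along the row with closed fingertips. The blocks at +110, +66 and +22 mm were rigid, taking 8–12 N at 80.5 mm height. The block at −22 mm gave way at 1.3 N. I did not feel the last two blocks.
- **Opening it:** I pressed that block to about 8 mm below the others' height, with 4.9 N on the wrist. The lid started to rise, and I took the hand up and back toward the robot.
- **Lid:** it stands still at about 1.35 rad, seen from two cameras.
- **Block:** all six blocks look flush, with centres where they were at the start to within about 0.2 pixels.
- **Bystanders:** the tiffin, teacup and egg mould show no change between the first and last pictures. I only checked the fork by eye in the wrist picture, where it lies clear in front of the chest.
- **Hand:** it is clear of everything, with about 0.6 N on the wrist sensor, no more than at the start.

No check failed; the two cameras agreed on the row's position to about 1.6 mm.

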